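Dock the specimen crate beside the microscope

ROBOT

A 6-joint arm with a two-finger parallel gripper is mounted at the origin on the work surface. World frame = base frame: x ahead of the robot, y to its left, z up, the work surface at z = 0. Lengths are in m, angles in degrees, forces in N, time in s.
With the tool pointing down it reaches from about 0.375 to 0.9 m from the base axis. Payload 3.1 kg.
Tool frame: the origin (TCP) lies on the centre line of the jaws, within the pads' length; the fingertips stand 17 mm ahead of it and the grasp point (between the pads) lies 2 mm behind it; z points along the fingers, y is the line along which they close (so a half turn about z gives the same grasp; the last joint's range is limited). The gripper opens to 87 mm and grips with 3 to 60 N. Pads are 19 mm wide; open, the fingers measure 117 mm over their backs; the gripper's body (75 mm by 190 mm) begins 51 mm behind the grasp point.
Start: joints at [60.934, 30.224, 82.088, -0, 67.689, -10.227], TCP at [0.202, 0.592, 0.24] pointing down, gripper open.
Joint ranges: [-176.69, 176.69], [-43.24, 126.21], [12.49, 139.97], [-82, 262], [0, 151.66], [-163.58, 163.58]. Speed limits (degrees/s): [159.86, 159.86, 180, 180, 180, 180].

INTERFACE

Orientations are given as a 3x3 rotation matrix whose columns are the frame's x, y, z axes.
In Python, from rig import bot, imaging, finder gives the robot as it stands. The module is installed in compiled form; this text tells all that it offers.
- The arm moves only by the tool play_rows, never from a script. Its argument "motion" is a list that holds one entry, the list of rows, each a list of 6 numbers: the shift along the tool's x, y, z in a scale on which 1.0 is 750 mm, then the turn, a rotation vector about the tool's x, y, z in parts of the range, where 1.0 means 180 degrees. In form: [[[dx, dy, dz, wx, wy, wz], ...]]. A call has 1 to 8 rows; each row is the pose to reach, as a shift and turn from the pose commanded when the call began, along the tool's axes at that moment; what a row does not reach only later rows make up. A row lasts 1/12 s, in which the tool goes at most 41.7 mm and 7.16 degrees, less where a joint would pass 70% of its speed; a pose out of reach is approached as far as the arm can. No shift or turn number may pass 1 either way. A call with a gripper value outside its range is refused whole. "fingers" is the finger opening in m, from 0 to 0.087, set as the call begins (left out, the last holds). The fingers move at their own pace and stop on an object; the grip force is fixed at half the most. Time passes only in rows, so rows that repeat a pose let the fingers close. It gives the time, the measured TCP pose, the force, the opening and the grip force at its end, in the units of the state.
- bot.read_state(): the state, without advancing time (a new reading comes with each control period).
- imaging.capture(name): name is "scene" or "top"; returns a dict with "frame" (480x640x3 uint8, red, green, blue), "camera_matrix" (3x3 intrinsics, pixels), "R" (3x3) and "t" (3): a world point X has camera coordinates R X + t. Camera axes: x right, y down, z forward; pixel columns grow to the right and rows downward; lengths in m; the calibration is good to about 2 mm. A picture is of the moment at which its call begins. There is no depth.
- bot.hand_in(): hands the job in; it is judged then, once.
Trained networks look in the newest picture that a camera, given by its name, has taken for a name from the list of things; names that differ only in an ending like _2 or _b are one class to them, and where a whole thing is asked for, a point or a joint stands for the part that bears it (a point fixed in the world has none). Each returns a list of dicts, best first, with "confidence" (0 to 1); they miss things now and then, are a little off and sometimes report something else, mostly with a low value. They report only what shows in the picture. A call takes as long as a camera call. They do not tell look-alikes from the thing itself.
- finder.recognise(camera, name): "at" ([x, y, z] in m, in world coordinates, good to about 4 mm: the middle of the surface that is visible of it).
- finder.outline_of(camera, name): "pixels" (480x640 bool, what is visible of it).
The state is a dict: "time_s": time; "joint_positions": joint angles; "qvel": joint speeds; "tau": joint torques, N m; "position": TCP position; "tcp_rot": TCP orientation; "force": force on the tool from outside, world axes, zero at the start; "moment": the same for the moment, N m; "opening": opening from 0.0 (shut) to 1.0 (fully open); "grasp_force": force on a finger pad.
Only numpy, scipy, OpenCV 4.12 (cv2) and the standard library are available. Lean on these libraries where they do the work, as an engineer would, in place of code of your own. Each camera call takes 0.05 s, during which the arm holds its last target. There are 200 camera calls.

TASK

Put the specimen crate into its push-back dock. First open the dock's lane to suit the crate: draw the sliding guide out by its stay bar and drop the bar's middle hole down over the fixed peg. Then, sliding the crate along the bench without ever lifting it, bring it square to the ramp and push it up between the guides until its rear bottom edge drops behind the lip and it sits flat on the deck; leave the stay on its peg and do not disturb the bottle, the slide box or the tube cutter.

Things in the scene. Friction and masses are not known exactly. Their poses are not given: they have to be found in the camera images.
- dock: Fixed push-back crate dock, a low cream metal rack, 270 mm long. Origin on the bench below the lip, on the centre line of the lane when the stay's middle hole is on the peg. +x: the way the crate is pushed (uphill); z up. In its frame (mm) the bare ramp and the deck span y=-92 to +62; an end stop stands at x=155.
- ramp_foot (a point): Foot of the aluminium entry ramp, at bench height on the lane's centre line, 105 mm before the lip (dock x=-105 mm). Axes as the dock's. The ramp is plain and climbs evenly from here to the lip.
- lip (a point): Centre of the lip's edge, the crest of the ramp, 26 mm above the bench (dock x=0). Axes as the dock's. Right behind it the deck lies 12 mm lower, 14 mm above the bench, and rises from there at 6 degrees.
- fixed_guide (a point): Point on the inner face and top edge of the fixed guide, level with the lip (dock x=0, y=+51, height 68 mm). The guide is a cream wall 6 mm thick along the lane, dock x=-65 to 160 mm, with a mouth flared outward by 14 mm from there to x=-102. Axes as the dock's.
- sliding_guide (a point): Point on the inner face and top edge (height 68 mm) of the black sliding guide, at dock x=0; moves with it. A wall 6 mm thick facing the fixed guide, dock x=-31 to 147 mm, with a nose flared outward by 12 mm from there to x=-64; its lower edge is 33 mm above the bench.
- guide (a joint): Travel of the sliding guide, 0 to 0.080 m, growing as it moves outward (dock -y); the lane is 50 mm + this wide. About 1.5 N of friction; stays where left. Starts too narrow for the crate. Stay holes hold it at 0.032 (outer hole), 0.052 (middle hole, lane 102 mm, 4 mm to spare each side of the crate) or 0.072 (inner hole).
- rod_post (a point): Top of one of two posts (18 x 16 mm, 62 mm high) that carry the guide's two 8 mm rods; at dock x=0, y=-106 mm. The other is at x=120, y=-106. The rods run outward from the guide at these x, 50 mm above the bench, 111 mm long. Axes as the dock's.
- stay (a joint): Flat steel stay bar, 21 mm wide, 5 thick, 122 long, hinged on the sliding guide's outer side at dock x=60 mm, reaching outward (dock -y). Value in rad: 0 level (fully down), grows as the free end is lifted, to 1.3; falls by its own weight. Starts lying unhooked on the peg's tip. Three 11 mm square holes, 28, 48, 68 mm from the hinge.
- stay_hinge (a point): Hinge axis of the stay bar (along dock x), in the bar's mid-thickness, 42.5 mm above the bench; moves with the guide, 18 mm outward of its inner face.
- stay_hole (a point): Centre of the middle one of the stay bar's three holes, 48 mm from the hinge. Its -y axis points outward along the bar.
- stay_lug (a point): Centre of the upright steel grip lug on the bar's free end, 112 mm from the hinge and 16.5 mm above the bar's mid-plane: a tab 10 mm thick along the dock's x, 20 mm along the bar, 28 mm high. Pinched along dock x from above, it can tilt between the finger pads as the bar swings.
- peg_top (a point): Tip of the fixed upright steel peg, 53 mm above the bench, 8 mm thick, round-ended, standing 13 mm out of an 18 mm square pedestal, on which the bar lies level once the peg is through a hole. At dock x=60, y=-117 mm. Axes as the dock's.
- crate: Open grey specimen crate, 120 mm long (its x), 94 wide (y), 56 high, walls 8 mm thick, 0.4 to 0.8 kg. Two capped jars are fixed in its middle (within 22 mm of it along x, tops 51 mm high), leaving 30 mm free inside each end wall. Origin: centre of its underside. Starts flat on the bench, +x end towards the ramp within about 55 degrees; both ends alike.
- bottle: Bystander: white plastic bottle, 48 mm across, 88 mm high, standing beside the ramp's mouth. Origin at the centre of its base.
- slide_box: Bystander: flat grey microscope-slide box with a lid, 102 x 80 mm (x, y), 36 mm high, beside the ramp's mouth on the other side. Origin at the centre of its base.
- tube_cutter: Bystander: red tube cutter lying on the bench, about 30 mm high; its body lies along its x from -87 to 44 mm and its jaw reaches to y=+43 mm. Origin on the bench below its frame.
There are look-alikes about, which are no part of the job. Several things look just like the crate: the one meant starts farthest from the robot's base.

How it is judged:
By the outcome, as a careful person would: the job done as asked, in the order asked, and still so for the second after the job is handed in, with the robot touching nothing.
It also fails if it takes over 72 s, if anything falls off the work surface, if the arm or the gripper's body presses on something with over 40 N, if the wrist force passes 120 N, or if a joint passes its speed limit or range.

## Working session

There is one attempt and no reset: what is moved stays moved. The work goes in short steps, Python scripts to look and compute and a tool call to move; the robot and the scene stay as the last step left them, time stands still between calls to the robot, and variables do not carry over. Pictures are saved under pics/ and viewed, at most 10 in all, crops included, and the job is handed in when it is done.

Besides the shell and the picture viewer there is one more tool, called in YAML: its name, and indented under it one key for each argument. play_rows: Moves the arm, as the interface text tells. Its arguments: {"type":"object","properties":{"motion":{"type":"array"},"fingers":{"type":"number"}},"required":["motion"]}

```bash
mkdir -p pics
cat > h.py <<'E'
import numpy as np, cv2, pickle
from rig import bot, imaging, finder
def shot(n, f=None):
    c=imaging.capture(n)
    if f: cv2.imwrite(f, cv2.cvtColor(c["frame"],cv2.COLOR_RGB2BGR))
    return c
def proj(c,X):
    p=np.atleast_2d(X)@np.array(c["R"]).T+np.array(c["t"]); q=p@np.array(c["camera_matrix"]).T
    return q[:,:2]/q[:,2:]
def back(c,uv,z):
    K=np.array(c["camera_matrix"]);R=np.array(c["R"]);t=np.array(c["t"])
    uv=np.atleast_2d(uv).astype(float); d=np.c_[uv,np.ones(len(uv))]@np.linalg.inv(K).T@R; o=-R.T@t
    return o+d*((z-o[2])/d[:,2])[:,None]
E
python3 - <<'E'
from h import *
np.set_printoptions(precision=4,suppress=True)
cs={n:shot(n,f'pics/{n}0.png') for n in("scene","top")}
for n in cs:
    c=cs[n]; print(n,"cam at",-np.array(c["R"]).T@np.array(c["t"]))
    for k in ["crate","dock","ramp_foot","lip","fixed_guide","sliding_guide","rod_post","stay_hole","stay_lug","stay_hinge","peg_top","bottle","slide_box","tube_cutter"]:
        for r in finder.recognise(n,k)[:4]:
            print(k,np.round(r["at"],4),round(r["confidence"],2),proj(c,r["at"])[0].round(0))
s=bot.read_state();print(s)
E
```

```text
scene cam at [1.1119 0.1459 1.0391]
crate [ 0.2607 -0.403   0.0379] 0.96 [247. 129.]
crate [ 0.5027 -0.256   0.0399] 0.9 [259. 214.]
crate [0.3113 0.1864 0.0377] 0.86 [460. 208.]
dock [0.5189 0.1048 0.0284] 0.84 [402. 270.]
ramp_foot [0.5143 0.1138 0.0275] 0.9 [406. 269.]
lip [0.5158 0.1069 0.0267] 0.73 [403. 269.]
lip [0.5887 0.1215 0.0551] 0.23 [402. 293.]
fixed_guide [0.5148 0.1072 0.0226] 0.77 [403. 270.]
sliding_guide [0.5205 0.1212 0.0546] 0.88 [410. 267.]
rod_post [0.5129 0.1079 0.0268] 0.86 [404. 268.]
stay_hole [0.5867 0.1223 0.054 ] 0.71 [402. 292.]
stay_lug [0.5897 0.1214 0.0543] 0.67 [402. 293.]
stay_lug [ 0.6166 -0.0971  0.035 ] 0.3 [302. 275.]
stay_hinge [0.5909 0.1243 0.0551] 0.91 [403. 294.]
peg_top [0.5171 0.1074 0.0251] 0.41 [403. 270.]
bottle [ 0.4001 -0.0542  0.0536] 0.88 [353. 203.]
bottle [0.5919 0.1205 0.0561] 0.28 [401. 294.]
slide_box [ 0.6171 -0.0976  0.0352] 0.72 [302. 275.]
slide_box [0.5132 0.1063 0.0242] 0.44 [403. 269.]
tube_cutter [ 0.7163 -0.2707  0.0237] 0.97 [212. 290.]
tube_cutter [0.5107 0.1079 0.0243] 0.61 [404. 268.]
tube_cutter [0.5914 0.1198 0
[... 916 characters left out ...]
008 -0.096   0.0339] 0.61 [294. 186.]
tube_cutter [ 0.7108 -0.2781  0.0234] 0.96 [386. 134.]
tube_cutter [0.5097 0.1084 0.0235] 0.55 [188. 234.]
{'time_s': 1.5, 'joint_positions': array([ 60.9334,  30.2225,  82.0883,   0.002 ,  67.688 , -10.2255]), 'qvel': array([ 0.0128,  0.142 ,  0.0019, -0.0354,  0.0347, -0.0524]), 'tau': array([  0.0014, -44.0003, -17.6982,   0.0635,   0.0503,  -0.    ]), 'position': array([0.2018, 0.5915, 0.2396]), 'tcp_rot': array([[-0.9464,  0.323 , -0.    ],
       [ 0.323 ,  0.9464,  0.    ],
       [ 0.    ,  0.    , -1.    ]]), 'force': array([ 0.5969, -0.6509, -1.0172]), 'moment': array([0.029 , 0.0086, 0.0061]), 'grasp_force': 0.0, 'opening': 1.0006893213206471}
```

View pictures.

View pics/scene0.png

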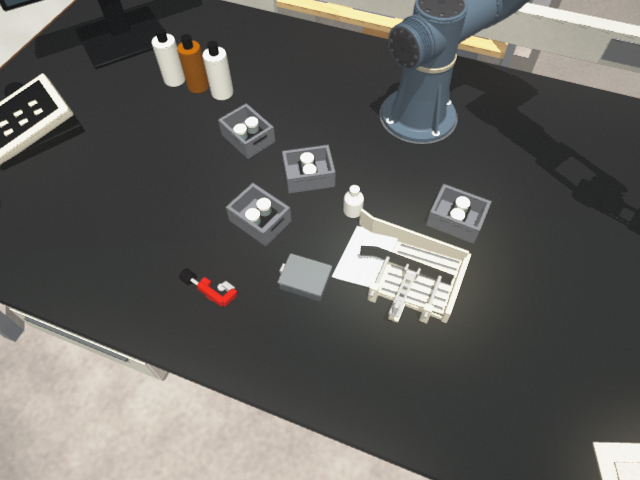

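View pics/top0.png

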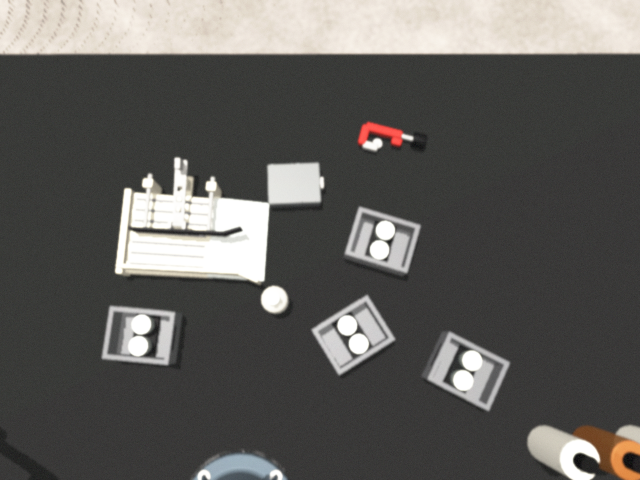

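The top view shows four crates, at (382,240), (353,335), (466,370) and (142,335). The one farthest from the base is at (382,240), world ≈(0.50,-0.256), 0.56 m away, so I choose it. Next, close crops of the dock and that crate.

Run:
```python
import cv2
a=cv2.imread('pics/top0.png')[150:290,110:310];b=cv2.imread('pics/scene0.png')[205:330,325:480]
cv2.imwrite('pics/ct.png',cv2.resize(a,None,fx=4,fy=4,interpolation=2));cv2.imwrite('pics/cs.png',cv2.resize(b,(775,600) if 0 else None,fx=4.8,fy=4.8,interpolation=2))
c=cv2.imread('pics/top0.png')[190:290,330:430];d=cv2.imread('pics/scene0.png')[175:250,215:300]
import numpy as np
cv2.imwrite('pics/cc.png',np.hstack([cv2.resize(c,(400,400),interpolation=2),cv2.resize(d,(400,353),interpolation=2)[:353] if 0 else cv2.resize(cv2.imread('pics/scene0.png')[170:255,215:300],(400,400),interpolation=2)]))
```

```text
(no output)
```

View pics/ct.png

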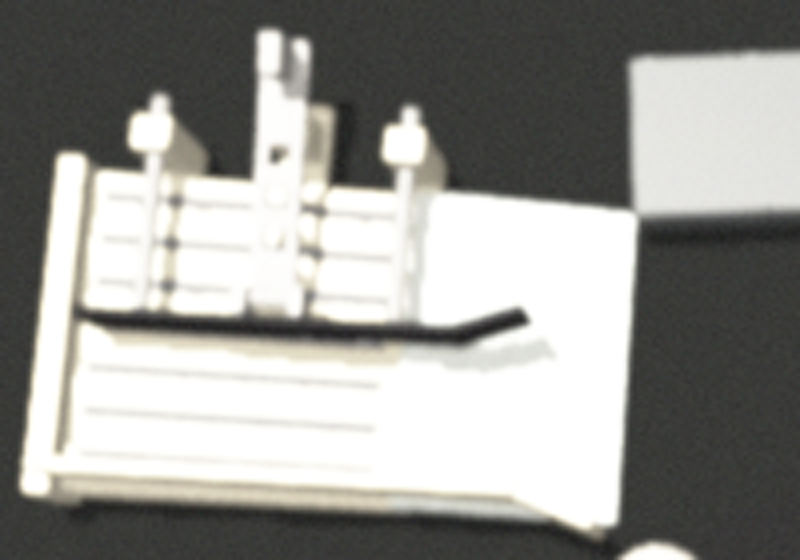

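View pics/cs.png

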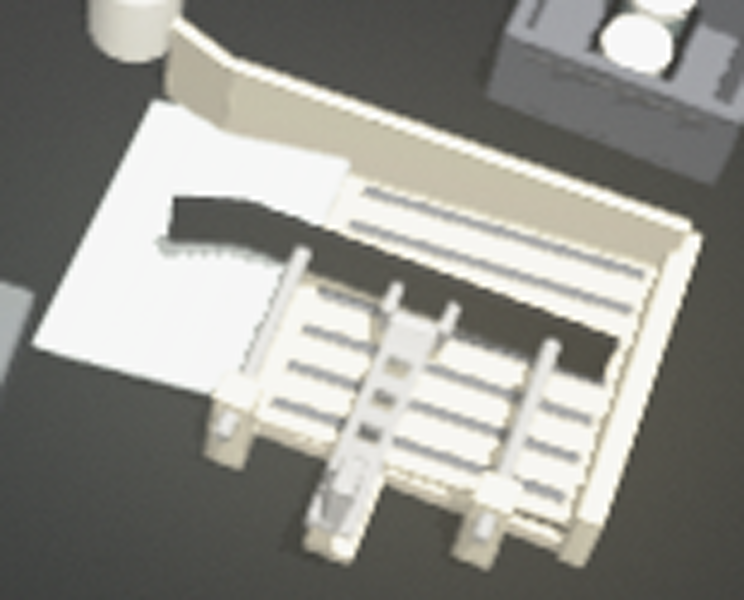

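View pics/cc.png

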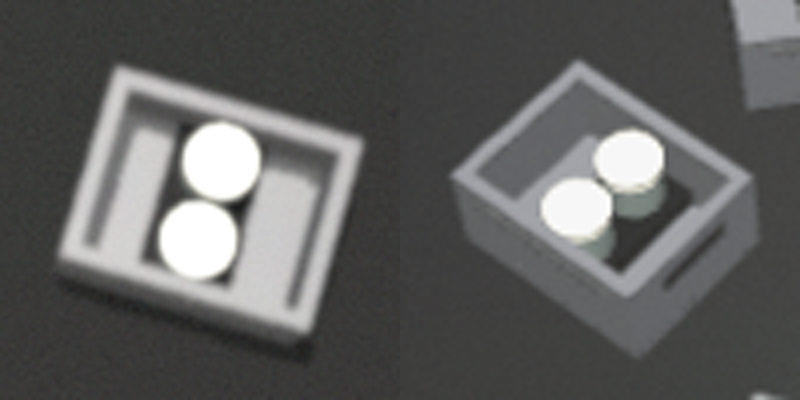

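The crops show the dock with its mouth facing world -y, ramp corners at top-view (269,203) and (263,282), posts at (211,186) and (148,183), and the lug near (177,162). The stay lies unhooked. The chosen crate is rotated about 18° and has two jars in its middle. I now fit poses to these pixels.

```bash
cat >> h.py <<'E'
from scipy.optimize import least_squares
def tf(p,pts):
    c,s=np.cos(p[2]),np.sin(p[2]); pts=np.atleast_2d(pts)
    return np.c_[p[0]+c*pts[:,0]-s*pts[:,1], p[1]+s*pts[:,0]+c*pts[:,1], pts[:,2]]
def fit(obs,p0):  # obs: list of (cam, pts mm, uv)
    f=lambda p: np.concatenate([(proj(c,tf(p,np.array(P)/1000.))-np.array(uv)).ravel() for c,P,uv in obs])
    r=least_squares(f,p0,loss='soft_l1'); return r.x, f(r.x).reshape(-1,2).round(1)
E
python3 - <<'E'
from h import *
np.set_printoptions(precision=4,suppress=True)
T=shot("top");S=shot("scene")
mt=finder.outline_of("top","slide_box");ms=finder.outline_of("scene","slide_box")
pickle.dump((T,S),open('cams.pkl','wb'))
ct=lambda l:[(110+u/4,150+v/4) for u,v in l]; cs=lambda l:[(325+u/4.8,205+v/4.8) for u,v in l]
P=[(-105,-92,0),(-105,62,0),(0,-106,62),(120,-106,62),(-65,51,68)]
ot=(T,P,ct([(637,212),(610,528),(405,145),(152,132),(515,492)]))
os_=(S,P+[(160,51,68),(-102,65,68)],cs([(35,345),(155,100),(237,388),(497,490),(238,62),(695,228),(175,18)]))
for o in ([ot],[os_],[ot,os_]):
    d,r=fit(o,[.52,.06,1.5]);print("dock",d,np.degrees(d[2]));
print(r)
dinv=lambda X:(np.array([[np.cos(d[2]),np.sin(d[2])],[-np.sin(d[2]),np.cos(d[2])]])@(np.array(X)[:2]-d[:2])*1000).round(1)
C=[(60,47,56),(60,-47,56),(-60,-47,56),(-60,47,56)]
# top view: left-top, right-top, right-bottom, left-bottom ; world y left, x up
o1=(T,[C[1],C[2],C[3],C[0]],[(330+u/4,190+v/4) for u,v in[(118,65),(363,140),(305,330),(60,258)]])
k=400/85
o2=(S,[C[3],C[0],C[1],C[2]],[(215+u/k,170+v/k) for u,v in[(180,60),(352,178),(228,297),(52,175)]])
for o in ([o1],[o2],[o1,o2]):
    c,r=fit(o,[.5,-.26,1.4]);print("crate",c,np.degrees(c[2]),"in dock",dinv(c))
print(r)
print("lug top center from top at z.088",dinv(back(T,ct([(268,50)]),.088)[0]))
print("lug scene",dinv(back(S,cs([(345,470)]),.088)[0]))
print("slide guide top inner bend(-31)",dinv(back(T,ct([(455,341)]),.068)[0]),"scene end(147)",dinv(back(S,cs([(618,340)]),.068)[0]),dinv(back(S,cs([(260,200)]),.068)[0]))
for cam,m in((T,mt),(S,ms)):
    k=m[0]["pixels"].astype(np.uint8);cn=max(cv2.findContours(k,0,1)[0],key=cv2.contourArea)
    b=cv2.boxPoints(cv2.minAreaRect(cn)); print("slidebox z.036",[dinv(x).tolist() for x in back(cam,b,.036)],m[0]["confidence"])
print("bottle",dinv(back(T,[(274.5,299.5)],.06)[0]),dinv([.4,-.0542]),dinv([.3835,-.0634]))
print("cutter",dinv([.713,-.275]))
E
```

```text
dock [0.4872 0.0654 1.5095] 86.48610212959535
dock [0.4908 0.0699 1.5141] 86.75108424434168
dock [0.4889 0.0678 1.5104] 86.53848022551965
[[-1.5  0.9]
 [-0.5 -1. ]
 [-1.3 -0.5]
 [-1.3 -0.9]
 [-1.7 -2.8]
 [-0.7 -1.8]
 [ 0.1 -1.2]
 [-0.2 -1.4]
 [-0.5 -1.1]
 [-1.3 -0.3]
 [-1.2  0.1]
 [-0.7 -1.1]]
crate [ 0.493  -0.2628  1.2677] 72.63632931026468 in dock [-329.8  -24.1]
crate [ 0.4959 -0.2587  1.2634] 72.38986480355848 in dock [-325.5  -26.7]
crate [ 0.4936 -0.2614  1.266 ] 72.53547157980086 in dock [-328.3  -24.6]
[[-1.  -0.1]
 [-0.8 -0.2]
 [-0.   0. ]
 [-1.  -1.2]
 [-0.8 -1. ]
 [-0.2 -1.3]
 [-0.7 -0.7]
 [-0.7 -1.2]]
lug top center from top at z.088 [  59.3 -139.7]
lug scene [  60.3 -139.6]
slide guide top inner bend(-31) [-35.2 -12.1] scene end(147) [147.4 -18.8] [-24.1 -16.8]Traceback (most recent call last):
  File "<stdin>", line 26, in <module>
IndexError: list index out of range
```

```bash
cat >> h.py <<'E'
from scipy.spatial.transform import Rotation as Ro
D=np.array([.489,.0678,np.radians(86.55)])
def todock(X): 
    v=np.array(X)[:2]-D[:2];c,s=np.cos(D[2]),np.sin(D[2]);return np.array([c*v[0]+s*v[1],-s*v[0]+c*v[1]])*1000
def go(pos,yaw):
    "row to put the TCP at world pos, pointing down, tool y at world angle yaw (deg)"
    s=bot.read_state();R=np.array(s["tcp_rot"]);a=np.radians(yaw);y=np.array([np.cos(a),np.sin(a),0]);z=np.array([0,0,-1.])
    G=np.c_[np.cross(y,z),y,z]
    return np.r_[R.T@(np.array(pos)-s["position"]),Ro.from_matrix(R.T@G).as_rotvec(degrees=True)].round(4)
def dk(x,y,z): # dock mm -> world
    return tf(D,np.array([[x,y,z]])/1000.)[0]
E
python3 - <<'E'
from h import *
np.set_printoptions(precision=4,suppress=True)
print(go(dk(60,-140,150),86.55),dk(60,-140,150))
T,S=pickle.load(open('cams.pkl','rb'))
shot("top");shot("scene")
for n,cam in(("top",T),("scene",S)):
  for k,z in(("slide_box",.036),("tube_cutter",.02)):
    for m in finder.outline_of(n,k)[:2]:
        cn=max(cv2.findContours(m["pixels"].astype(np.uint8),0,1)[0],key=cv2.contourArea)
        print(k,n,round(m["confidence"],2),[todock(x).round(0).tolist() for x in back(cam,cv2.boxPoints(cv2.minAreaRect(cn)),z)])
print("bottle",todock(back(T,[(274.5,299.5)],.07)[0]))
E
```

```text
[ -0.56    -0.3079   0.0895   0.0006  -0.0008 -15.388 ] [0.6324 0.1193 0.15  ]
slide_box top 0.92 [[-101.0, -161.0], [-206.0, -172.0], [-214.0, -87.0], [-111.0, -76.0]]
slide_box top 0.21 [[71.0, -30.0], [78.0, -163.0], [55.0, -163.0], [49.0, -30.0]]
tube_cutter top 0.59 [[-275.0, -211.0], [-283.0, -267.0], [-416.0, -249.0], [-407.0, -193.0]]
slide_box scene 0.77 [[-195.0, -192.0], [-218.0, -102.0], [-105.0, -86.0], [-87.0, -175.0]]
slide_box scene 0.18 [[-404.0, -265.0], [-409.0, -208.0], [-264.0, -224.0], [-262.0, -279.0]]
tube_cutter scene 0.59 [[-414.0, -253.0], [-415.0, -195.0], [-269.0, -221.0], [-271.0, -276.0]]
bottle [-137.0872  100.3173]
```

The rows are not in the units I measure in: shifts go in shares of 750 mm and turns go in shares of 180 degrees. I convert before sending: -0.28 m / 0.75 = -0.3733, -0.21 m / 0.75 = -0.28, -15.4 degrees / 180 = -0.0856.

play_rows:
  motion:
    - [[-0.0467, -0.0253, 0, 0, 0, -0.0111], [-0.0933, -0.0507, 0, 0, 0, -0.0222], [-0.14, -0.076, 0, 0, 0, -0.0333], [-0.1867, -0.1027, 0, 0, 0, -0.0444], [-0.2333, -0.128, 0, 0, 0, -0.0556], [-0.28, -0.1533, 0, 0, 0, -0.0667], [-0.3267, -0.1787, 0, 0, 0, -0.0778], [-0.3733, -0.2053, 0, 0, 0, -0.0856]]
  fingers: 0.04

```text
time_s: 2.67
position: [0.4182, 0.354, 0.2398]
tcp_rot: [[-0.998, 0.058, 0.001], [0.058, 0.998, 0.0], [-0.001, 0.0, -1.0]]
force: [0.3, 0.8, -0.9]
opening: 0.505
grasp_force: 0.0
```

Scaled: -0.2274 m / 0.75 = -0.3032, -0.2218 m / 0.75 = -0.2957.

play_rows:
  motion:
    - [[-0.04, -0.04, 0.0133, 0, 0, 0], [-0.08, -0.0773, 0.0333, 0, 0, 0], [-0.12, -0.116, 0.0533, 0, 0, 0], [-0.16, -0.1547, 0.0733, 0, 0, 0], [-0.2, -0.1947, 0.0933, 0, 0, 0], [-0.24, -0.2333, 0.1133, 0, 0, 0], [-0.276, -0.2693, 0.1333, 0, 0, 0], [-0.3032, -0.2957, 0.1333, 0, 0, 0]]

```text
time_s: 3.33
position: [0.6297, 0.1194, 0.1373]
tcp_rot: [[-0.998, 0.06, -0.004], [0.06, 0.998, 0.0], [0.004, -0.0, -1.0]]
force: [0.6, 0.2, -0.6]
opening: 0.461
grasp_force: 0.0
```

Run:
```python
from h import *
np.set_printoptions(precision=4,suppress=True)
S=shot("scene");T=shot("top");s=bot.read_state()
print(s["position"],go(dk(60,-140,82),86.55))
print(proj(S,s["position"]+[0,0,-.017]),proj(S,dk(60,-140,88)))
a=S["frame"][200:320,350:470];b=T["frame"][130:250,110:230]
cv2.imwrite('pics/l1.png',cv2.cvtColor(np.hstack([cv2.resize(a,(400,400)),cv2.resize(b,(400,400))]),4))
```

```text
[0.6351 0.1153 0.1384] [ 0.0032  0.0038  0.0564 -0.0904  0.2343 -0.3288]
[[396.3325 296.1838]] [[396.6333 303.0635]]
```

View pics/l1.png

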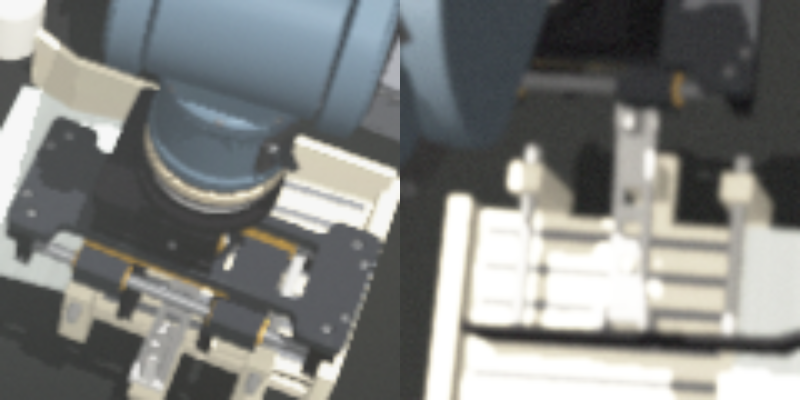

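The picture shows the open fingers straddling the bar just above the lug (lug at scene ≈(396,303)). I go down and pinch.

Scaled: 0.056 m / 0.75 = 0.0747, 0.003 m / 0.75 = 0.004, -0.3 degrees / 180 = -0.0017.

play_rows:
  motion:
    - [[0.004, 0.004, 0.0267, 0, 0.0011, -0.0017], [0.004, 0.004, 0.0533, 0, 0.0011, -0.0017], [0.004, 0.004, 0.0747, 0, 0.0011, -0.0017], [0.004, 0.004, 0.0747, 0, 0.0011, -0.0017], [0.004, 0.004, 0.0747, 0, 0.0011, -0.0017]]

```text
time_s: 3.85
position: [0.6266, 0.1244, 0.0831]
tcp_rot: [[-0.998, 0.054, -0.006], [0.054, 0.999, 0.0], [0.006, -0.0, -1.0]]
force: [0.2, -0.3, -0.4]
opening: 0.458
grasp_force: 0.0
```

play_rows:
  motion:
    - [[0, 0, 0, 0, 0, 0], [0, 0, 0, 0, 0, 0], [0, 0, 0, 0, 0, 0], [0, 0, 0, 0, 0, 0], [0, 0, 0, 0, 0, 0], [0, 0, 0, 0, 0, 0]]
  fingers: 0.0

```text
time_s: 4.35
position: [0.6279, 0.1189, 0.0845]
tcp_rot: [[-0.999, 0.051, -0.003], [0.051, 0.999, -0.009], [0.003, -0.01, -1.0]]
force: [-0.2, -14.3, 3.0]
opening: 0.111
grasp_force: 30.0
```

Scaled: -0.03 m / 0.75 = -0.04, -0.022 m / 0.75 = -0.0293.

play_rows:
  motion:
    - [[0, -0.004, -0.008, 0, 0, 0], [0, -0.004, -0.016, 0, 0, 0], [0, -0.004, -0.0267, 0, 0, 0], [-0.0093, -0.004, -0.028, 0, 0, 0], [-0.0187, -0.004, -0.028, 0, 0, 0], [-0.0293, -0.004, -0.028, 0, 0, 0], [-0.04, -0.004, -0.028, 0, 0, 0], [-0.04, -0.004, -0.028, 0, 0, 0]]

```text
time_s: 5.02
position: [0.6583, 0.117, 0.1044]
tcp_rot: [[-0.999, 0.054, -0.003], [0.054, 0.999, -0.003], [0.003, -0.004, -1.0]]
force: [0.9, -6.5, -1.2]
opening: 0.114
grasp_force: 30.0
```

Run:
```python
from h import *
np.set_printoptions(precision=4,suppress=True)
S=shot("scene");T=shot("top");s=bot.read_state()
print(s["position"],todock(s["position"]),s["force"],s["tcp_rot"])
a=S["frame"][215:335,350:470];b=T["frame"][140:260,110:230]
cv2.imwrite('pics/l2.png',cv2.cvtColor(np.hstack([cv2.resize(a,(400,400),interpolation=2),cv2.resize(b,(400,400),interpolation=2)]),4))
# predicted pixels of guide inner-top edge for q=.052 and peg
print([proj(T,dk(x,1-q,68)).round(1)[0].tolist() for q in(47,52,57) for x in(-31,147)])
```

```text
[0.6581 0.117  0.1047] [  59.3209 -165.8552] [ 0.7408 -7.0504 -1.6765] [[-0.9985  0.0541 -0.0022]
 [ 0.0541  0.9985 -0.0037]
 [ 0.002  -0.0038 -1.    ]]
[[223.1, 217.1], [127.7, 211.6], [223.3, 214.5], [128.0, 208.9], [223.6, 211.8], [128.3, 206.3]]
```

View pics/l2.png

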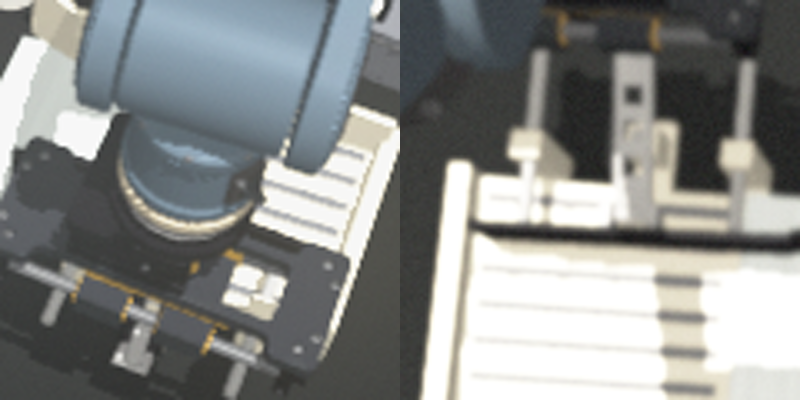

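The top view shows the bar's middle hole with the peg's light tip in it, at crop ≈(632,130). I lower along the arc.

Scaled: 0.0173 m / 0.75 = 0.0231, -0.002 m / 0.75 = -0.0027.

play_rows:
  motion:
    - [[-0.0027, -0.0027, 0.006, 0, 0, 0], [-0.0053, -0.0027, 0.012, 0, 0, 0], [-0.0073, -0.0027, 0.0173, 0, 0, 0], [-0.0093, -0.0027, 0.0231, 0, 0, 0], [-0.0093, -0.0027, 0.0231, 0, 0, 0]]

```text
time_s: 5.53
position: [0.6646, 0.1166, 0.0867]
tcp_rot: [[-0.999, 0.055, -0.003], [0.055, 0.999, -0.001], [0.003, -0.001, -1.0]]
force: [2.0, -4.0, 1.7]
opening: 0.113
grasp_force: 30.0
```

Scaled: 0.0165 m / 0.75 = 0.022, -0.003 m / 0.75 = -0.004.

play_rows:
  motion:
    - [[-0.0016, -0.0013, 0.006, 0, 0, 0], [-0.0032, -0.0013, 0.012, 0, 0, 0], [-0.004, -0.0013, 0.0173, 0, 0, 0], [-0.0053, -0.0013, 0.022, 0, 0, 0], [-0.0053, -0.0013, 0.022, 0, 0, 0]]

```text
time_s: 5.95
position: [0.6675, 0.1163, 0.0696]
tcp_rot: [[-0.998, 0.055, -0.005], [0.055, 0.998, 0.001], [0.005, 0.001, -1.0]]
force: [1.9, -0.1, 1.8]
opening: 0.112
grasp_force: 30.0
```

Scaled: -0.11 m / 0.75 = -0.1467, -0.08 m / 0.75 = -0.1067.

play_rows:
  motion:
    - [[0, 0, 0, 0, 0, 0], [0, 0, 0, 0, 0, 0], [0, 0, 0, 0, 0, 0], [0, 0, -0.0133, 0, 0, 0], [0, 0, -0.0533, 0, 0, 0], [0, 0, -0.1067, 0, 0, 0], [0, 0, -0.1467, 0, 0, 0], [0, 0, -0.1467, 0, 0, 0]]
  fingers: 0.03

```text
time_s: 6.62
position: [0.673, 0.1161, 0.1895]
tcp_rot: [[-0.998, 0.054, 0.012], [0.054, 0.999, 0.001], [-0.012, 0.001, -1.0]]
force: [1.3, 1.2, 1.3]
opening: 0.343
grasp_force: 0.0
```

Run:
```python
from h import *
np.set_printoptions(precision=4,suppress=True)
s=bot.read_state();print(s["position"])
c=np.array([.4936,-.2614]);a=np.radians(72.5);w=c-.056*np.array([np.cos(a),np.sin(a)])
print(w,go([*w,.14],72.5))
```

```text
[0.673  0.1161 0.1895]
[ 0.4768 -0.3148] [ 0.173  -0.4411  0.0469  0.1512  0.6547 14.3778]
```

Scaled: -0.283 m / 0.75 = -0.3773, -0.14 m / 0.75 = -0.1867, 14.4 degrees / 180 = 0.08.

play_rows:
  motion:
    - [[0.0173, -0.044, 0, 0, 0, 0.0111], [0.036, -0.0907, 0, 0, 0, 0.0222], [0.0547, -0.1387, 0, 0, 0, 0.0333], [0.0733, -0.1867, 0, 0, 0, 0.0444], [0.092, -0.2347, 0, 0, 0, 0.0556], [0.1107, -0.2827, 0, 0, 0, 0.0667], [0.1293, -0.3307, 0, 0, 0, 0.08], [0.148, -0.3773, 0, 0, 0, 0.08]]
  fingers: 0.028

```text
time_s: 7.28
position: [0.5409, -0.1621, 0.1816]
tcp_rot: [[-0.953, 0.303, -0.003], [0.303, 0.953, 0.0], [0.003, -0.001, -1.0]]
force: [0.1, -1.5, -1.1]
opening: 0.322
grasp_force: 0.0
```

Run:
```python
from h import *
np.set_printoptions(precision=4,suppress=True)
s=bot.read_state();print(s["position"],s["time_s"])
c=np.array([.4936,-.2614]);a=np.radians(72.5);w=c-.056*np.array([np.cos(a),np.sin(a)])
print(w,go([*w,.14],72.5))
```

```text
[ 0.5409 -0.1621  0.1816] 7.2833
[ 0.4768 -0.3148] [ 0.0148 -0.165   0.0417 -0.0442 -0.1719 -0.1195]
```

Scaled: -0.165 m / 0.75 = -0.22, -0.15 m / 0.75 = -0.2.

play_rows:
  motion:
    - [[0.0053, -0.0467, 0, 0, 0, 0], [0.0107, -0.1, 0.0133, 0, 0, 0], [0.016, -0.1533, 0.0267, 0, 0, 0], [0.02, -0.2, 0.04, 0, 0, 0], [0.02, -0.22, 0.056, 0, 0, 0], [0.02, -0.22, 0.056, 0, 0, 0], [0.02, -0.22, 0.056, 0, 0, 0]]

```text
time_s: 7.87
position: [0.4772, -0.3132, 0.1386]
tcp_rot: [[-0.953, 0.303, -0.005], [0.303, 0.953, 0.002], [0.005, 0.001, -1.0]]
force: [-0.6, 1.8, 0.4]
opening: 0.322
grasp_force: 0.0
```

Run:
```python
from h import *
np.set_printoptions(precision=4,suppress=True)
s=bot.read_state();print(s["position"],s["time_s"],s["opening"])
c=np.array([.4936,-.2614]);a=np.radians(72.5);w=c-.056*np.array([np.cos(a),np.sin(a)])
print(w,go([*w,.046],72.5))
T=shot("top");S=shot("scene");s=bot.read_state();p=s["position"]
print(proj(T,[*p[:2],.123]),proj(T,[*w,.056]))
a=S["frame"][160:270,200:310];b=T["frame"][180:300,310:430]
cv2.imwrite('pics/l3.png',cv2.cvtColor(np.hstack([cv2.resize(a,(400,400),interpolation=2),cv2.resize(b,(400,400),interpolation=2)]),4))
# stay check image saved
cv2.imwrite('pics/full3.png',cv2.cvtColor(S["frame"],4));cv2.imwrite('pics/fullt3.png',cv2.cvtColor(T["frame"],4))
```

```text
[ 0.4772 -0.3132  0.1386] 7.8667 0.32178384737008614
[ 0.4768 -0.3148] [-0.0005 -0.0018  0.0926  0.054  -0.2957 -0.1641]
[[416.3471 241.1133]] [[411.0692 247.9014]]
```

View pics/full3.png

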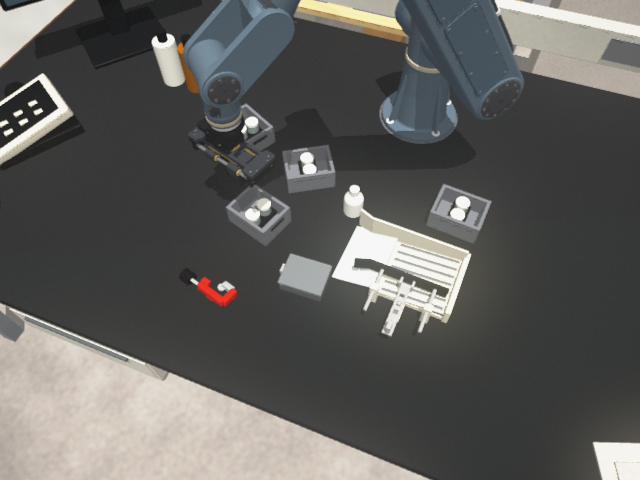

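The scene view shows the guide drawn out with the stay hooked near (395,305), and the gripper above the rear wall of the chosen crate at (235,200). I go down.

Scaled: 0.093 m / 0.75 = 0.124, 0.084 m / 0.75 = 0.112.

play_rows:
  motion:
    - [[0, -0.0027, 0.04, 0, 0, 0], [0, -0.0027, 0.0733, 0, 0, 0], [0, -0.0027, 0.088, 0, 0, 0], [0, -0.0027, 0.1, 0, 0, 0], [0, -0.0027, 0.112, 0, 0, 0], [0, -0.0027, 0.124, 0, 0, 0], [0, -0.0027, 0.124, 0, 0, 0]]

```text
time_s: 8.55
position: [0.4768, -0.3147, 0.0453]
tcp_rot: [[-0.954, 0.301, -0.005], [0.301, 0.954, 0.001], [0.005, -0.0, -1.0]]
force: [0.8, -0.5, -0.5]
opening: 0.323
grasp_force: 0.0
```

play_rows:
  motion:
    - [[0, 0, 0, 0, 0, 0], [0, 0, 0, 0, 0, 0], [0, 0, 0, 0, 0, 0], [0, 0, 0, 0, 0, 0], [0, 0, 0, 0, 0, 0]]
  fingers: 0.0

```text
time_s: 8.97
position: [0.4773, -0.316, 0.047]
tcp_rot: [[-0.954, 0.301, -0.002], [0.301, 0.954, -0.001], [0.002, -0.002, -1.0]]
force: [-0.0, -0.0, 1.5]
opening: 0.092
grasp_force: 30.0
```

Run:
```python
from h import *
np.set_printoptions(precision=4,suppress=True)
s=bot.read_state();p=s["position"];R=s["tcp_rot"];a=np.arctan2(R[1,1],R[0,1])
print(p,np.degrees(a),s["force"],s["opening"],s["time_s"],todock(p))
```

```text
[ 0.4773 -0.316   0.047 ] 72.47689298248078 [-0.0035 -0.0258  1.5045] 0.0919370603908833 8.9667 [-383.7952  -11.375 ]
```

Scaled: 0.128 m / 0.75 = 0.1707, 0.115 m / 0.75 = 0.1533, -14.1 degrees / 180 = -0.0783.

play_rows:
  motion:
    - [[0.004, 0.0133, 0, 0, 0, -0.0111], [0.0107, 0.0333, 0, 0, 0, -0.0222], [0.0187, 0.0573, 0, 0, 0, -0.0333], [0.0267, 0.0813, 0, 0, 0, -0.0444], [0.036, 0.1053, 0, 0, 0, -0.0556], [0.044, 0.1293, 0, 0, 0, -0.0667], [0.052, 0.1533, 0, 0, 0, -0.0783], [0.0573, 0.1707, 0, 0, 0, -0.0783]]

```text
time_s: 9.63
position: [0.4748, -0.1792, 0.0469]
tcp_rot: [[-0.998, 0.057, -0.002], [0.057, 0.998, -0.001], [0.002, -0.001, -1.0]]
force: [0.0, -4.7, 2.6]
opening: 0.09
grasp_force: 30.0
```

Run:
```python
from h import *
np.set_printoptions(precision=4,suppress=True)
T=shot("top");S=shot("scene")
s=bot.read_state();p=s["position"];R=s["tcp_rot"];a=np.arctan2(R[1,1],R[0,1])
print(p,np.degrees(a),s["force"],s["opening"],s["time_s"],todock(p))
print(go(dk(-236,0,p[2]*1000),86.55))
cs=finder.recognise("scene","crate")+finder.recognise("top","crate");print([(todock(c["at"]).round(0).tolist(),round(c["confidence"],2)) for c in cs])
a=S["frame"][140:330,210:480];b=T["frame"][150:310,110:400]
cv2.imwrite('pics/l4.png',cv2.cvtColor(np.vstack([cv2.resize(a,(420,296),interpolation=2),cv2.resize(b,(420,232),interpolation=2)]) if 0 else cv2.resize(b,(800,441),interpolation=2),4))
cv2.imwrite('pics/s4.png',cv2.cvtColor(S["frame"],4))
```

```text
[ 0.4743 -0.1771  0.0469] 86.58187322565179 [2.5511 7.7719 8.1696] 0.0899883665157511 9.7333 [-245.3044   -0.0328]
[ 0.      0.0093  0.      0.1503 -0.2353  0.0322]
[([-254.0, 153.0], 0.83), ([-173.0, -18.0], 0.7), ([107.0, 182.0], 0.66), ([-322.0, -244.0], 0.3), ([-493.0, 203.0], 0.8), ([-307.0, 169.0], 0.77), ([45.0, 211.0], 0.41)]
```

View pics/l4.png

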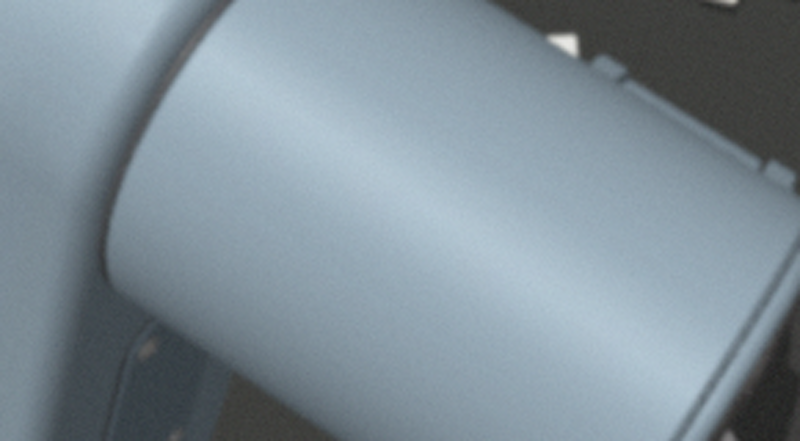

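The arm hides the crate from the top camera. Contact forces are small and the wall is still gripped, so I release, rise and turn to push with both fingers.

Scaled: -0.09 m / 0.75 = -0.12, -0.07 m / 0.75 = -0.0933.

play_rows:
  motion:
    - [[0, 0, 0, 0, 0, 0], [0, 0, 0, 0, 0, 0], [0, 0, 0, 0, 0, 0], [0, 0, -0.0133, 0, 0, 0], [0, 0, -0.0467, 0, 0, 0], [0, -0.0067, -0.0933, 0, 0, 0], [0, -0.0267, -0.12, 0, 0, 0], [0, -0.04, -0.12, 0, 0, 0]]
  fingers: 0.028

```text
time_s: 10.5
position: [0.4754, -0.2129, 0.1408]
tcp_rot: [[-0.998, 0.06, 0.004], [0.06, 0.998, -0.006], [-0.004, -0.005, -1.0]]
force: [0.9, -0.7, 0.3]
opening: 0.321
grasp_force: 0.0
```

Scaled: 52 degrees / 180 = 0.2889.

play_rows:
  motion:
    - [[0, 0, 0, 0, 0, 0.0361], [0, 0, 0, 0, 0, 0.0722], [0, 0, 0, 0, 0, 0.1083], [0, 0, 0, 0, 0, 0.1444], [0, 0, 0, 0, 0, 0.1806], [0, 0, 0, 0, 0, 0.2167], [0, 0, 0, 0, 0, 0.2528], [0, 0, 0, 0, 0, 0.2889]]
  fingers: 0.05

```text
time_s: 11.17
position: [0.4723, -0.2105, 0.1358]
tcp_rot: [[-0.562, 0.827, -0.005], [0.827, 0.562, 0.001], [0.004, -0.003, -1.0]]
force: [-0.5, 0.0, -0.8]
opening: 0.574
grasp_force: 0.0
```

Scaled: 38 degrees / 180 = 0.2111.

play_rows:
  motion:
    - [[0, 0, 0, 0, 0, 0.0361], [0, 0, 0, 0, 0, 0.0722], [0, 0, 0, 0, 0, 0.1083], [0, 0, 0, 0, 0, 0.1444], [0, 0, 0, 0, 0, 0.1806], [0, 0, 0, 0, 0, 0.2111], [0, 0, 0, 0, 0, 0.2111], [0, 0, 0, 0, 0, 0.2111]]

```text
time_s: 11.83
position: [0.4726, -0.2105, 0.136]
tcp_rot: [[0.058, 0.998, -0.004], [0.998, -0.058, 0.001], [0.001, -0.004, -1.0]]
force: [-0.5, -0.3, 0.4]
opening: 0.575
grasp_force: 0.0
```

Run:
```python
from h import *
np.set_printoptions(precision=4,suppress=True)
T=shot("top");S=shot("scene")
s=bot.read_state();p=s["position"];R=s["tcp_rot"];a=np.arctan2(R[1,1],R[0,1])
print(p,np.degrees(a),s["force"],s["opening"],s["time_s"],todock(p))
print(go(dk(-280,0,52),-3.45))
for n in("scene","top"):
  print(n,[(todock(c["at"]).round(0).tolist(),round(c["confidence"],2)) for c in finder.recognise(n,"crate")])
cv2.imwrite('pics/t5.png',cv2.cvtColor(T["frame"],4));cv2.imwrite('pics/s5.png',cv2.cvtColor(S["frame"],4))
for c,n in((S,"scene"),(T,"top")):
  for m in finder.outline_of(n,"crate"):
    cn=max(cv2.findContours(m["pixels"].astype(np.uint8),0,1)[0],key=cv2.contourArea);h=cv2.convexHull(cn)
    print(n,round(m["confidence"],2),cv2.approxPolyDP(h,3,True)[:,0].tolist())
P=[(60,47),(60,-47),(-60,-47),(-60,47)]
for c in(S,T):
  for z in(56,0): print([proj(c,dk(-189+x,y,z)).round(0)[0].tolist() for x,y in P])
```

```text
[ 0.4727 -0.2105  0.1361] -3.3491763656708358 [-0.7019 -0.1739 -0.2761] 0.5710456408081203 11.9333 [-278.725    -0.5159]
[-0.0013 -0.0002  0.0841 -0.2335 -0.0187  0.1008]
scene [([-186.0, -4.0], 0.93), ([-501.0, 187.0], 0.86), ([106.0, 181.0], 0.81), ([-263.0, 143.0], 0.59), ([-325.0, -247.0], 0.36)]
top [([-331.0, 144.0], 0.9), ([-493.0, 203.0], 0.58), ([-131.0, -37.0], 0.52), ([56.0, -145.0], 0.39)]
scene 0.95 [[244, 104], [251, 110], [260, 148], [249, 158], [224, 136], [221, 119]]
scene 0.62 [[302, 197], [347, 215], [346, 227], [330, 256], [286, 237], [285, 225]]
scene 0.61 [[444, 184], [490, 201], [474, 242], [427, 225]]
scene 0.59 [[326, 146], [335, 173], [334, 185], [290, 192], [292, 171], [306, 151]]
scene 0.4 [[355, 259], [374, 260], [449, 291], [391, 336], [382, 332], [354, 266]]
top 0.9 [[375, 310], [393, 337], [381, 348], [360, 334]]
top 0.85 [[442, 332], [508, 363], [488, 409], [423, 376]]
top 0.43 [[281, 223], [277, 230]]
[[347.0, 213.0], [330.0, 243.0], [283.0, 225.0], [301.0, 196.0]]
[[346.0, 226.0], [330.0, 256.0], [284.0, 238.0], [302.0, 209.0]]
[[273.0, 271.0], [276.0, 221.0], [340.0, 225.0], [338.0, 275.0]]
[[275.0, 274.0], [278.0, 227.0], [339.0, 230.0], [336.0, 278.0]]
```

The crate outline matches the pose predicted from the pinch to within 2 px, so it is square and centred. I lower and push.

Scaled: 0.084 m / 0.75 = 0.112, 0.06 m / 0.75 = 0.08.

play_rows:
  motion:
    - [[0, 0, 0.04, 0, 0, 0], [0, 0, 0.08, 0, 0, 0], [-0.0013, 0, 0.112, 0, 0, 0], [-0.0013, 0, 0.112, 0, 0, 0]]

```text
time_s: 12.47
position: [0.4703, -0.2099, 0.0487]
tcp_rot: [[0.06, 0.998, -0.01], [0.998, -0.06, 0.005], [0.004, -0.01, -1.0]]
force: [-0.4, 0.3, -0.5]
opening: 0.578
grasp_force: 0.0
```

Scaled: 0.07 m / 0.75 = 0.0933, 0.06 m / 0.75 = 0.08.

play_rows:
  motion:
    - [[0.0133, 0, 0, 0, 0, 0], [0.024, 0, 0, 0, 0, 0], [0.0347, 0, 0, 0, 0, 0], [0.0453, 0, 0, 0, 0, 0], [0.056, 0, 0, 0, 0, 0], [0.0667, 0, 0, 0, 0, 0], [0.08, 0, 0, 0, 0, 0], [0.0933, 0, 0, 0, 0, 0]]

```text
time_s: 13.13
position: [0.4784, -0.1421, 0.0534]
tcp_rot: [[0.059, 0.998, 0.0], [0.998, -0.059, -0.003], [-0.003, 0.0, -1.0]]
force: [-0.0, -4.8, 0.4]
opening: 0.579
grasp_force: 2.6
```

```bash
cat > st.py <<'E'
from h import *
np.set_printoptions(precision=4,suppress=True)
S=shot("scene");s=bot.read_state();p=s["position"];R=s["tcp_rot"]
print(p,"yaw",np.degrees(np.arctan2(R[1,1],R[0,1])),"F",s["force"],"t",s["time_s"],"dock",todock(p))
for m in finder.outline_of("scene","crate"):
    cn=max(cv2.findContours(m["pixels"].astype(np.uint8),0,1)[0],key=cv2.contourArea);h=cv2.approxPolyDP(cv2.convexHull(cn),3,True)[:,0]
    if 270<h[:,0].mean()<440 and h[:,1].mean()>190: print(round(m["confidence"],2),h.tolist())
E
python3 st.py
```

```text
[ 0.4774 -0.1396  0.0532] yaw -3.3786142371837413 F [ 0.5956 -0.8112  0.5203] t 13.1833 dock [-207.7664   -0.8855]
0.62 [[321, 206], [368, 220], [367, 233], [351, 263], [306, 247], [307, 230]]
```

Scaled: 0.073 m / 0.75 = 0.0973, 0.064 m / 0.75 = 0.0853.

play_rows:
  motion:
    - [[0.0133, 0, 0, 0, 0, 0], [0.0253, 0, 0, 0, 0, 0], [0.0373, 0, 0, 0, 0, 0], [0.0493, 0, 0, 0, 0, 0], [0.0613, 0, 0, 0, 0, 0], [0.0733, 0, 0, 0, 0, 0], [0.0853, 0, 0, 0, 0, 0], [0.0973, 0, 0, 0, 0, 0]]

```text
time_s: 13.9
position: [0.4808, -0.0673, 0.0521]
tcp_rot: [[0.06, 0.998, -0.005], [0.998, -0.06, 0.001], [0.0, -0.005, -1.0]]
force: [-0.6, -4.3, -1.2]
opening: 0.576
grasp_force: 1.7
```

```bash
python3 st.py
```

```text
[ 0.4802 -0.0657  0.0521] yaw -3.394852991738593 F [0.3422 1.0489 0.1041] t 13.95 dock [-133.7855    0.7306]
0.79 [[353, 216], [398, 227], [400, 241], [388, 264], [349, 263], [337, 258], [339, 243]]
```

Scaled: 0.073 m / 0.75 = 0.0973, -0.005 m / 0.75 = -0.0067.

play_rows:
  motion:
    - [[0.0133, 0, 0, 0, 0, 0], [0.0253, 0, -0.004, 0, 0, 0], [0.0373, 0, -0.0067, 0, 0, 0], [0.0493, 0, -0.0107, 0, 0, 0], [0.0613, 0, -0.0133, 0, 0, 0], [0.0733, 0, -0.016, 0, 0, 0], [0.0853, 0, -0.0187, 0, 0, 0], [0.0973, 0, -0.0227, 0, 0, 0]]

```text
time_s: 14.67
position: [0.4875, 0.0024, 0.0706]
tcp_rot: [[0.058, 0.998, 0.0], [0.998, -0.058, -0.004], [-0.004, 0.001, -1.0]]
force: [0.1, -0.9, -0.4]
opening: 0.575
grasp_force: 0.0
```

```bash
python3 st.py
```

```text
[0.4866 0.0051 0.0707] yaw -3.442714139624484 F [0.6007 0.8468 0.7094] t 14.7167 dock [-62.7064  -1.4243]
0.95 [[384, 222], [429, 236], [416, 275], [370, 258]]
```

play_rows:
  motion:
    - [[0.0107, 0, -0.0027, 0, 0, 0], [0.0213, 0, -0.0053, 0, 0, 0], [0.032, 0, -0.008, 0, 0, 0], [0.0427, 0, -0.0107, 0, 0, 0], [0.052, 0, -0.012, 0, 0, 0], [0.06, 0, -0.0133, 0, 0, 0], [0.068, 0, -0.0133, 0, 0, 0], [0.0747, 0, -0.0133, 0, 0, 0]]

```text
time_s: 15.43
position: [0.489, 0.0609, 0.0793]
tcp_rot: [[0.06, 0.998, -0.004], [0.998, -0.06, 0.0], [-0.0, -0.004, -1.0]]
force: [0.2, -2.0, -0.6]
opening: 0.574
grasp_force: 1.1
```

```bash
python3 st.py
python3 - <<'E'
from h import *
S=shot("scene")
# expected rim corners: seated (rear bottom at x=1..6, pitch 6) vs on lip (pitch 0)
for x0,z0,pt in((2,14,6),(8,14.8,6),(2,26,0),(-5,25,1)):
    a=np.radians(pt); print(x0,pt,[proj(S,dk(x0+u*np.cos(a)-56*np.sin(a),y,z0+u*np.sin(a)+56*np.cos(a))).round(0)[0].tolist() for u,y in((0,47),(120,47),(120,-47),(0,-47))])
E
```

```text
[0.4889 0.0615 0.0793] yaw -3.404152109426656 F [ 0.1315 -2.7593 -2.5947] t 15.4833 dock [-6.2514 -0.3166]
0.78 [[411, 231], [454, 248], [441, 284], [397, 268]]
2 6 [[398.0, 228.0], [450.0, 243.0], [437.0, 278.0], [383.0, 260.0]]
8 6 [[400.0, 228.0], [453.0, 244.0], [439.0, 279.0], [385.0, 261.0]]
2 0 [[401.0, 226.0], [453.0, 244.0], [440.0, 279.0], [386.0, 258.0]]
-5 1 [[398.0, 225.0], [449.0, 243.0], [436.0, 277.0], [382.0, 257.0]]
```

Scaled: -0.09 m / 0.75 = -0.12, -0.06 m / 0.75 = -0.08.

play_rows:
  motion:
    - [[0.004, 0, 0, 0, 0, 0], [0.008, 0, 0, 0, 0, 0], [0.008, 0, 0, 0, 0, 0], [0, 0, 0, 0, 0, 0], [-0.0133, 0, 0, 0, 0, 0], [-0.04, 0, -0.0133, 0, 0, 0], [-0.08, 0, -0.04, 0, 0, 0], [-0.12, 0, -0.08, 0, 0, 0]]

```text
time_s: 16.25
position: [0.4821, -0.0299, 0.1377]
tcp_rot: [[0.059, 0.998, -0.008], [0.998, -0.059, 0.002], [0.002, -0.009, -1.0]]
force: [1.2, 0.1, -0.4]
opening: 0.575
grasp_force: 0.0
```

Scaled: -0.21 m / 0.75 = -0.28, -0.18 m / 0.75 = -0.24.

play_rows:
  motion:
    - [[-0.04, 0, -0.0267, 0, 0, 0], [-0.08, 0, -0.0667, 0, 0, 0], [-0.1333, 0, -0.1067, 0, 0, 0], [-0.1867, 0, -0.1467, 0, 0, 0], [-0.24, 0, -0.16, 0, 0, 0], [-0.28, 0, -0.16, 0, 0, 0], [-0.28, 0, -0.16, 0, 0, 0]]

```text
time_s: 16.83
position: [0.4728, -0.2473, 0.2614]
tcp_rot: [[0.066, 0.998, 0.003], [0.998, -0.066, -0.008], [-0.008, 0.004, -1.0]]
force: [-0.4, 0.0, 0.1]
opening: 0.575
grasp_force: 0.0
```

```bash
python3 st.py
python3 - <<'E'
from h import *
S=shot("scene");T=shot("top")
a=S["frame"][200:330,320:480];b=T["frame"][140:290,110:300]
cv2.imwrite('pics/l6.png',cv2.cvtColor(np.hstack([cv2.resize(a,(440,358),interpolation=2),cv2.resize(b,(360,358))[:, :] if 0 else cv2.resize(b[:, :150],(358,358),interpolation=2)]),4))
E
```

```text
[ 0.472  -0.2443  0.2601] yaw -3.788891480445555 F [-0.76   -0.3408 -0.1883] t 16.8833 dock [-312.5488   -1.7901]
```

View pics/l6.png

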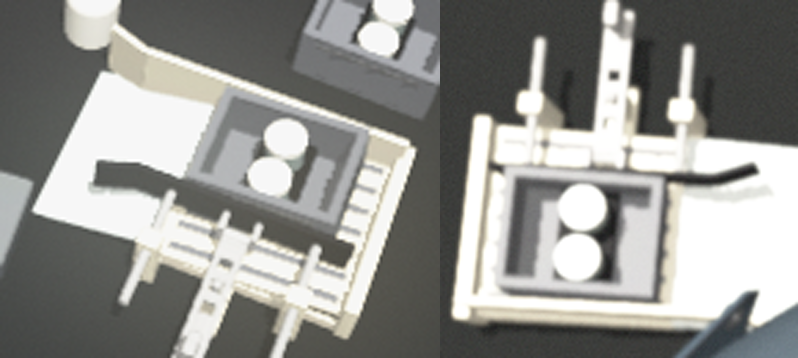

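The picture shows the crate between the guides, behind the lip, with the stay still on its peg. I check numerically that it sits flat, and that the bystanders have not moved.

Run:
```python
from h import *
np.set_printoptions(precision=1,suppress=True)
T,S=pickle.load(open('cams.pkl','rb'))
k=358/150
to=np.array([(110+(u-440)/k,140+v/k) for u,v in((660,300),(498,292),(503,168),(668,175))])-[1.2,.9]
so=np.array([(320+u/2.75,200+v/(358/130)) for u,v in((225,90),(367,130),(333,232),(188,180))])-[.7,1.]
def mod(p):
    x0,y0,yw,z0,pt=p; a=np.radians(pt);b=np.radians(yw)
    L=[]
    for u,y in((0,47),(120,47),(120,-47),(0,-47)):
        X=u*np.cos(a)-56*np.sin(a);L.append(dk(x0+X*np.cos(b)-y*np.sin(b),y0+X*np.sin(b)+y*np.cos(b),z0+u*np.sin(a)+56*np.cos(a)))
    return np.array(L)
f=lambda p:np.r_[(proj(T,mod(p))-to).ravel(),(proj(S,mod(p))-so).ravel()]
r=least_squares(f,[5,0,0,14,6]);print(r.x,r.cost)
for z,pt in((14,6),(26,0)):
    q=least_squares(lambda v:f([*v,z,pt]),[5,0,0]);print(z,pt,q.x,q.cost,q.fun)
imgs=[cv2.cvtColor(cv2.imread('pics/scene0.png'),4).astype(int),shot("scene")["frame"].astype(int)]
for n,(u,v,w) in dict(bottle=(353,203,10),box=(305,278,18),cutter=(210,288,22)).items():
    print(n,abs(imgs[0]-imgs[1])[v-w:v+w,u-w:u+w].mean().round(1))
shot("scene")
for kx in("bottle","slide_box","tube_cutter"): print(kx,finder.recognise("scene",kx)[0]["at"].round(3))
```

```text
[11.  -4.3  1.7  9.2  5. ] 7.810396976165079
14 6 [11.2 -4.8  1.6] 13.156628192207233 [-1.3 -1.9 -0.9 -1.5  1.4 -0.4 -1.3  0.1 -0.8 -1.1  0.3 -1.   0.7 -3.
 -1.1 -0.5]
26 0 [ 4.5 -6.   2. ] 32.67411222285516 [-2.  -3.3 -0.6 -1.6  1.4 -0.5 -2.3 -1.8 -0.8 -4.   0.  -0.9  0.7 -2.9
 -0.9 -3.1]
bottle 6.8
box 10.7
cutter 4.3Traceback (most recent call last):
  File "<stdin>", line 21, in <module>
AttributeError: 'list' object has no attribute 'round'. Did you mean: 'count'?
```

Run:
```python
from h import *
S=shot("scene")
for kx in("bottle","slide_box","tube_cutter"): print(kx,np.round(finder.recognise("scene",kx)[0]["at"],3))
a=cv2.cvtColor(cv2.imread('pics/scene0.png'),cv2.COLOR_BGR2GRAY).astype(np.float32);b=cv2.cvtColor(S["frame"],cv2.COLOR_RGB2GRAY).astype(np.float32)
for n,(u,v,w) in dict(bottle=(353,203,16),box=(305,278,26),cutter=(210,288,30)).items():
    s=np.s_[v-w:v+w,u-w:u+w];print(n,cv2.phaseCorrelate(a[s],b[s]))
```

```text
bottle [ 0.402 -0.057  0.051]
slide_box [ 0.616 -0.096  0.036]
tube_cutter [0.559 0.119 0.055]
bottle ((0.020892995899306044, 0.03320033097442199), 1.0004708198830485)
box ((-0.018828549807629713, -0.003922738925059122), 0.990843414442693)
cutter ((-0.08036529762833311, 0.056398573812021624), 0.9698395578066508)
```

The bystanders have not moved and the crate is seated, so I hand in.

```bash
python3 -c "
from rig import bot
print(bot.hand_in())"
```

```text
the job is handed in; nothing more can be done
None
```

I handed the job in at about 17 s: the stay's middle hole is on its peg, and the camera fit puts the crate behind the lip, flat on the deck. The bottle, slide box and tube cutter have not moved; the hand-in call returned no verdict.

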